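# Re-rack the soap bars in reverse order

## Task

Move the four soap bars from the wooden rack to the white drying rack in reverse order, so that the freshest end up at the back: the bar that starts nearest the aluminium peg of the wooden rack goes into the bay farthest from the peg of the white rack, and so on, until the bar that starts farthest from the peg stands in the bay next to the white rack's peg. Stand each bar upright on the floor of its own bay, near the middle and square with it (long side of its footprint across the row), without dropping or knocking over any bar, and let go of them all.

Things in the scene. Friction and masses are not known exactly. Their poses are not given: they have to be found in the camera images.
- soap_cream_mid (a point): centre of the cream-yellow soap bar, a hard loose bar standing on end, 50 mm (its x) by 32 mm (its y) by 60 mm high (its z), 70 to 140 g. The two ends of each axis are alike. At the start its x axis is within about 10 degrees of the x axis of the old rack
- soap_green_mid (a point): centre of the green soap bar, a hard loose bar standing on end, 50 mm (its x) by 32 mm (its y) by 60 mm high (its z), 70 to 140 g. The two ends of each axis are alike. At the start its x axis is within about 10 degrees of the x axis of the old rack
- soap_red_mid (a point): centre of the brick-red soap bar, a hard loose bar standing on end, 50 mm (its x) by 32 mm (its y) by 60 mm high (its z), 70 to 140 g. The two ends of each axis are alike. At the start its x axis is within about 10 degrees of the x axis of the old rack
- soap_purple_mid (a point): centre of the purple soap bar, a hard loose bar standing on end, 50 mm (its x) by 32 mm (its y) by 60 mm high (its z), 70 to 140 g. The two ends of each axis are alike. At the start its x axis is within about 10 degrees of the x axis of the old rack
- tray_cream: cream-yellow drip tray (darker shade), fixed on the old rack: a flat plate 74 mm (x) by 52 mm (y) by 4 mm; origin at the centre of its underside. The cream-yellow soap stands on it at the start, within 3 mm of its middle; the tray stays and only shows where in the row that soap began
- tray_green: green drip tray (darker shade), fixed on the old rack: a flat plate 74 mm (x) by 52 mm (y) by 4 mm; origin at the centre of its underside. The green soap stands on it at the start, within 3 mm of its middle; the tray stays and only shows where in the row that soap began
- tray_red: brick-red drip tray (darker shade), fixed on the old rack: a flat plate 74 mm (x) by 52 mm (y) by 4 mm; origin at the centre of its underside. The brick-red soap stands on it at the start, within 3 mm of its middle; the tray stays and only shows where in the row that soap began
- tray_purple: purple drip tray (darker shade), fixed on the old rack: a flat plate 74 mm (x) by 52 mm (y) by 4 mm; origin at the centre of its underside. The purple soap stands on it at the start, within 3 mm of its middle; the tray stays and only shows where in the row that soap began
- old_rack: old rack, fixed, any yaw: dark wooden board 90 mm (x) by 290 mm (y, along the row) by 12 mm thick; origin at the centre of its underside. The four trays lie on it in a row at y = +93, +31, -31, -93 mm, colours in any order. An upright aluminium peg, 14 mm thick, 42 mm high above the board, at y = +135 mm on an orange stripe marks the peg end
- new_rack: drying rack, fixed, any yaw: white base 90 mm (x) by 290 mm (y, along the row); origin at the centre of its underside. Four open bays centred at x = 0, y = +93, +31, -31, -93 mm, floor 8 mm above the origin, 78 (x) by 58 mm (y) inside, between grey fins 12 mm and white rims 10 mm high above the floor. An aluminium peg, 14 mm thick, 42 mm high above the base, at y = +135 mm on an orange stripe marks the peg end

How it is judged:
By the outcome, as a careful person would: the job done as asked, in the order asked, and still so for the second after the job is handed in, with the robot touching nothing.
It also fails if it takes over 102 s, if anything falls off the work surface, if the arm or the gripper's body presses on something with over 40 N, if the wrist force passes 120 N, or if a joint passes its speed limit or range.

## Robot

A 6-joint arm with a two-finger parallel gripper is mounted at the origin on the work surface. World frame = base frame: x ahead of the robot, y to its left, z up, the work surface at z = 0. Lengths are in m, angles in rad, forces in N, time in s.
With the tool pointing down it reaches from about 0.35 to 0.775 m from the base axis. Payload 7.3 kg.
Tool frame: the origin (TCP) lies between the finger pads; the fingertips stand 19 mm ahead of it and the grasp point (between the pads) is the TCP; z points along the fingers, y is the line along which they close (so a half turn about z gives the same grasp; the last joint's range is limited). The gripper opens to 92 mm and grips with 3 to 60 N. Pads are 19 mm wide; open, the fingers measure 130 mm over their backs; the gripper's body (75 mm by 190 mm) begins 47 mm behind the grasp point.
Start: joints at [1.172, 0.342, 1.524, -0, 1.275, -0.146], TCP at [0.131, 0.508, 0.246] pointing down, gripper open.
Joint ranges: [-2.53, 2.53], [-0.77, 2.02], [0.04, 2.7], [-1, 4.14], [0.28, 2.66], [-3.11, 3.11]. Speed limits (rad/s): [2.57, 2.57, 3.14, 3.14, 3.14, 3.14].

## Interface

Orientations are given as a rotation vector (axis times angle).
In Python, from plant import bot gives the robot as it stands.
- The arm moves only by the tool carry_out, never from a script. Its argument "deltas" is a list of rows, each a list of 2 entries, a list of its own where there are three numbers: the shift along the tool's x, y, z in m, then the turn about the tool's z in degrees. A call has 1 to 20 rows; each row shifts and turns the commanded pose from where the row before left it, along the tool's axes as they then stand; what a row does not reach is not made up. A row lasts 1/8 s, in which the tool goes at most 62.5 mm and 10.7 degrees, less where a joint would pass 70% of its speed; a pose out of reach is approached as far as the arm can. A call with a gripper value outside its range is refused whole. "claw" is the gripper's target within -1 to 1 (shut at 1, half-way at 0, fully open at -1), set as the call begins (left out, the last holds). The fingers move at their own pace and stop on an object; the grip force is fixed at half the most. Time passes only in rows, so rows that do not move let the fingers close. It gives the time, the measured TCP pose, the force, the opening and the grip force at its end, in the units of the state.
- bot.sense(): the state, without advancing time (a new reading comes with each control period).
- bot.read_camera(name): name is "scene" or "top" or "wrist"; returns a dict with "color" (480x640x3 uint8, blue, green, red), "camera_matrix" (3x3 intrinsics, pixels), "position" and "orientation" of the camera in the world; the wrist camera has in their place "mount" (4x4, takes a point from camera to tool coordinates, whose origin is the TCP and whose axes are the flange's). Camera axes: x right, y up, looking along -z (the intrinsics and any distortion apply to the point x, -y, -z); pixel columns grow to the right and rows downward; lengths in m; the calibration is good to about 2 mm. The wrist camera is an equidistant fisheye: a pixel r from the principal point sees the ray r / f radians off the axis. A picture is of the moment at which its call begins: read the wrist's pose just before it. There is no depth.
- bot.hand_in(): hands the job in; it is judged then, once.
The state is a dict: "time": time; "joint_pos": joint angles; "qd": joint speeds; "joint_efforts": joint torques, N m; "position": TCP position; "orientation": TCP orientation; "contact_force": force on the tool from outside, world axes, zero at the start; "ft_torque": the same for the moment, N m; "grip_width": opening from 0.0 (shut) to 1.0 (fully open); "grasp_force": force on a finger pad.
Only numpy, scipy, OpenCV 4.12 (cv2) and the standard library are available. Lean on these libraries where they do the work, as an engineer would, in place of code of your own. Each camera call takes 0.05 s, during which the arm holds its last target. There are 200 camera calls.

## Working session

There is one attempt and no reset: what is moved stays moved. The work goes in short steps, Python scripts to look and compute and a tool call to move; the robot and the scene stay as the last step left them, time stands still between calls to the robot, and variables do not carry over. Pictures are saved under pics/ and viewed, at most 14 in all, crops included, and the job is handed in when it is done.

Besides the shell and the picture viewer there is one more tool, called after ">>>" by a JSON object that holds its "api" and its "payload", one argument or row to a line. carry_out: Moves the arm, as the interface text tells. Its arguments: {"type":"object","properties":{"deltas":{"type":"array"},"claw":{"type":"number"}},"required":["deltas"]}

```bash
mkdir -p pics; ls
python3 - <<'E'
from plant import bot
import cv2,numpy as np
print(bot.sense())
for n in ("top","scene"):
    c=bot.read_camera(n); cv2.imwrite(f"pics/{n}0.png",c["color"]); print(n,c["camera_matrix"],c["position"],c["orientation"],[k for k in c])
E
```

```text
pics
{'time': 0.0, 'joint_pos': array([ 1.17197417e+00,  3.42709763e-01,  1.52506449e+00,  4.10274513e-05,
        1.27541015e+00, -1.45968339e-01]), 'qd': array([ 0.0009566 , -0.00021067, -0.00037297,  0.00077373,  0.00156974,
        0.0002799 ]), 'joint_efforts': array([ 1.33465786e-03, -4.31230474e+01, -2.44220960e+01,  7.18296412e-02,
        5.59654017e-02, -1.43762286e-04]), 'position': array([0.13113137, 0.50794469, 0.24503511]), 'orientation': array([-3.96084395e-01, -3.11605325e+00,  2.39117386e-03]), 'contact_force': array([-0.09784786,  1.10757883,  0.50205494]), 'ft_torque': array([-0.00797058, -0.01578549,  0.02419622]), 'grasp_force': 0.0, 'grip_width': 0.9994594961958315}
top [[529.7642347    0.         321.69735306]
 [  0.         529.7642347  245.02126813]
 [  0.           0.           1.        ]] [4.20126064e-01 9.63036023e-05 9.15075542e-01] [ 0.09970654 -0.11989042 -1.58067358] ['color', 'camera_matrix', 'position', 'orientation']
scene [[580.10584091   0.         322.42256568]
 [  0.         580.10584091 241.57993651]
 [  0.           0.           1.        ]] [1.19827853 0.32611779 0.84106996] [0.47582262 0.76337943 1.90498179] ['color', 'camera_matrix', 'position', 'orientation']
```

View pics/top0.png

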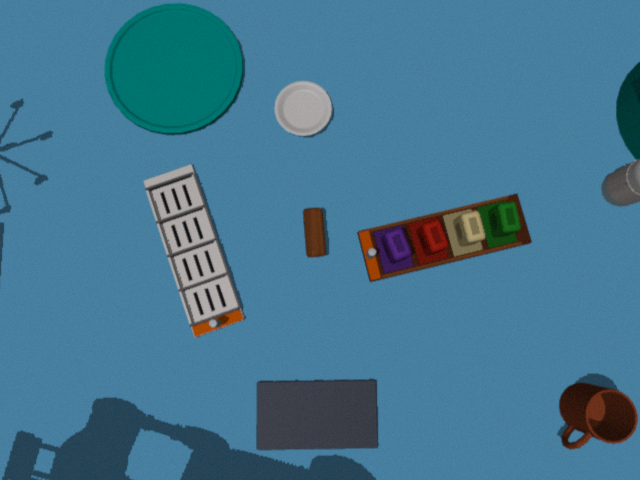

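View pics/scene0.png

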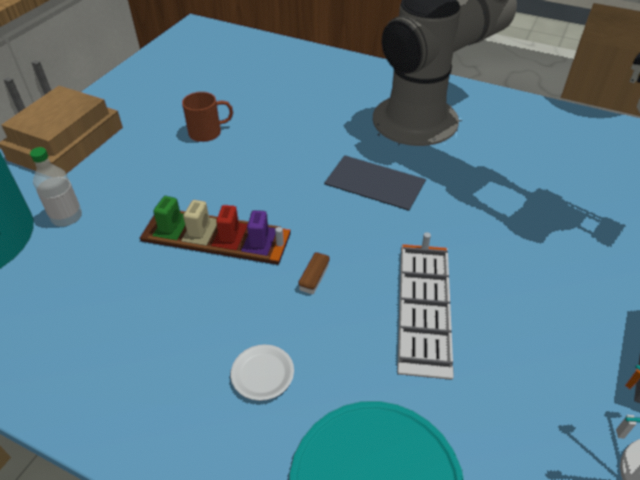

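The top view shows the old rack with its peg at (372,252), then purple, red, cream and green going right. The new rack's peg is at (212,323), and its farthest bay is near (177,193).

```bash
cat > h.py <<'E'
import numpy as np,cv2
from scipy.spatial.transform import Rotation as R
def ray(c,u,v,z):
    K=c["camera_matrix"]; d=np.array([(u-K[0,2])/K[0,0],-(v-K[1,2])/K[1,1],-1.])
    d=R.from_rotvec(c["orientation"]).apply(d); p=np.array(c["position"]); return (p+d*(z-p[2])/d[2])
def proj(c,P):
    K=c["camera_matrix"]; q=R.from_rotvec(c["orientation"]).inv().apply(np.array(P)-c["position"])
    return K[0,2]-K[0,0]*q[0]/q[2],K[1,2]+K[1,1]*q[1]/q[2]
def wray(c,s,u,v,z):
    K=c["camera_matrix"]; a,b=(u-K[0,2]),(v-K[1,2]); r=np.hypot(a,b)+1e-9; t=r/K[0,0]
    d=np.array([a/r*np.sin(t),-b/r*np.sin(t),-np.cos(t)]); M=np.array(c["mount"]); T=R.from_rotvec(s["orientation"])
    p=T.apply(M[:3,3])+s["position"]; d=T.apply(M[:3,:3]@d); return p+d*(z-p[2])/d[2]
E
python3 - <<'E'
from plant import bot
from h import *
c=bot.read_camera("top"); im=c["color"]; 
hsv=cv2.cvtColor(im,cv2.COLOR_BGR2HSV)
m=(~((hsv[...,0]>95)&(hsv[...,0]<112)&(hsv[...,1]>90))).astype(np.uint8)*255
for n,(x0,y0,x1,y1),z in(("new",(130,150,255,345),.018),("old",(345,185,545,290),.012)):
    k=np.zeros_like(m);k[y0:y1,x0:x1]=m[y0:y1,x0:x1]
    ct=max(cv2.findContours(k,0,2)[0],key=cv2.contourArea); b=cv2.boxPoints(cv2.minAreaRect(ct))
    P=np.array([ray(c,u,v,z)[:2] for u,v in b]); print(n,b.round(1).tolist(),P.round(4).tolist(),P.mean(0),np.linalg.norm(P[1]-P[0]),np.linalg.norm(P[2]-P[1]))
for u,v in((372,252),(212,323)): print(ray(c,u,v,.054))
a=cv2.resize(im[185:290,345:545],None,fx=4,fy=4,interpolation=2);cv2.imwrite("pics/old1.png",a[:600,:800])
E
```

```text
new [[139.8000030517578, 180.6999969482422], [191.6999969482422, 163.0], [245.5, 320.1000061035156], [193.60000610351562, 337.8999938964844]] [[0.6623, 0.3013], [0.6931, 0.2123], [0.4207, 0.117], [0.3926, 0.2031]] [0.54217992 0.20841951] 0.09420816149417018 0.28862946040044946
old [[356.70001220703125, 230.6999969482422], [519.0999755859375, 191.5], [531.4000244140625, 242.60000610351562], [369.1000061035156, 281.79998779296875]] [[0.5712, -0.0733], [0.6376, -0.3599], [0.5469, -0.3754], [0.4826, -0.0923]] [ 0.55958584 -0.22521894] 0.2941896512093197 0.09207490291978027
[ 0.52849459 -0.09414824  0.054     ]
[0.41680145 0.16590675 0.054     ]
```

View pics/old1.png

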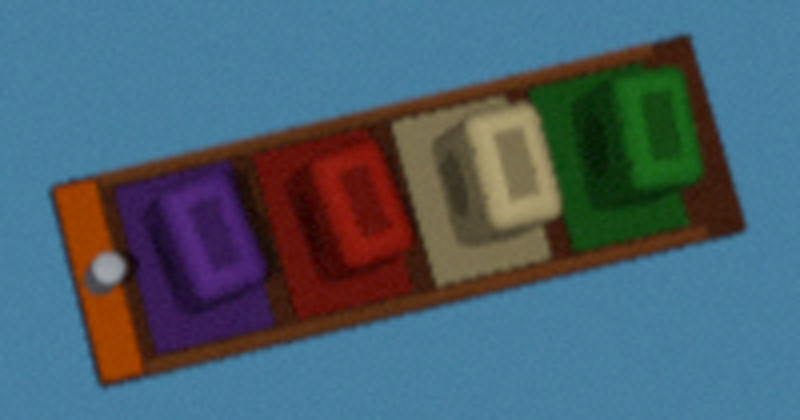

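The crop shows the bar tops at about purple (397.5,244), red (436,235.5), cream (474.5,226) and green (509.5,216). The peg is left of purple. Next I'll move the wrist camera above the old rack.

```bash
cat >> h.py <<'E'
def yawy(s):
    y=R.from_rotvec(s["orientation"]).apply([0,1,0]); return np.degrees(np.arctan2(y[1],y[0]))
def rows(s,p,yaw,step=.05,turn=9.5,dp=3):
    "rows in tool axes (tool pointing down) from state s to point p with tool y at yaw"
    d=np.array(p)-s["position"]; w=(yaw-yawy(s)+180)%360-180
    n=int(max(1,np.ceil(np.linalg.norm(d)/step),np.ceil(abs(w)/turn))); a=yawy(s); rem=np.zeros(3); out=[]; tw=0
    for i in range(n):
        rem=rem+d/n; t=np.radians(a); ey=np.array([np.cos(t),np.sin(t),0]); ex=np.array([-ey[1],ey[0],0]); ez=np.array([0,0,-1.])
        # right-handed with z down: x = y cross z
        ex=np.cross(ey,ez); q=np.round([rem@ex,rem@ey,rem@ez],dp)
        rem=rem-(q[0]*ex+q[1]*ey+q[2]*ez); k=round(-w*(i+1)/n-tw,1); tw+=k; a-=k
        out.append([q.tolist(),round(k,1)])
    return str(out).replace(" ","").replace("-0.0,","0,").replace("-0.0]","0]").replace("0.0,","0,").replace("0.0]","0]")
E
python3 - <<'E'
from plant import bot
from h import *
s=bot.sense(); c=bot.read_camera("top"); print(yawy(s))
for n,u,v in(("p",397.5,244),("r",436,235.5),("c",474.5,226),("g",509.5,216)):print(n,ray(c,u,v,.076))
print(rows(s,[.55,-.215,.245],12.9))
w=bot.read_camera("wrist");print(w["mount"],w["camera_matrix"])
E
```

```text
75.51451265011228
p [ 0.53815456 -0.13300295  0.076     ]
r [ 0.55121987 -0.19547184  0.076     ]
c [ 0.56600371 -0.25842306  0.076     ]
g [ 0.58177603 -0.31616838  0.076     ]
[[[-0.034,-0.035,0],np.float64(3.7)],[[-0.037,-0.033,0],np.float64(3.7)],[[-0.039,-0.03,0],np.float64(3.6)],[[-0.04,-0.028,0],np.float64(3.7)],[[-0.043,-0.025,0],np.float64(3.7)],[[-0.043,-0.022,0],np.float64(3.7)],[[-0.046,-0.02,0],np.float64(3.7)],[[-0.046,-0.016,0],np.float64(3.7)],[[-0.047,-0.014,0],np.float64(3.6)],[[-0.048,-0.01,0],np.float64(3.7)],[[-0.049,-0.008,0],np.float64(3.7)],[[-0.049,-0.004,0],np.float64(3.7)],[[-0.049,-0.001,0],np.float64(3.7)],[[-0.049,0.002,0],np.float64(3.7)],[[-0.049,0.005,0],np.float64(3.6)],[[-0.048,0.009,0],np.float64(3.7)],[[-0.048,0.011,0],np.float64(3.7)]]
[[ 3.93495969e-04  9.51357790e-01  3.08087977e-01  8.39158949e-02]
 [ 9.99999809e-01 -5.21482841e-04  3.33089497e-04 -2.11943566e-04]
 [ 4.77549882e-04  3.08087787e-01 -9.51357813e-01 -1.39906635e-01]
 [ 0.00000000e+00  0.00000000e+00  0.00000000e+00  1.00000000e+00]] [[371.64829954   0.         319.46109468]
 [  0.         371.64829954 243.74324508]
 [  0.           0.           1.        ]]
```

>>> {"api": "carry_out", "payload": {
  "deltas": [
    [[-0.034, -0.035, 0], 3.7],
    [[-0.037, -0.033, 0], 3.7],
    [[-0.039, -0.03, 0], 3.6],
    [[-0.04, -0.028, 0], 3.7],
    [[-0.043, -0.025, 0], 3.7],
    [[-0.043, -0.022, 0], 3.7],
    [[-0.046, -0.02, 0], 3.7],
    [[-0.046, -0.016, 0], 3.7],
    [[-0.047, -0.014, 0], 3.6],
    [[-0.048, -0.01, 0], 3.7],
    [[-0.049, -0.008, 0], 3.7],
    [[-0.049, -0.004, 0], 3.7],
    [[-0.049, -0.001, 0], 3.7],
    [[-0.049, 0.002, 0], 3.7],
    [[-0.049, 0.005, 0], 3.6],
    [[-0.048, 0.009, 0], 3.7],
    [[-0.048, 0.011, 0], 3.7],
    [[0, 0, 0], 0],
    [[0, 0, 0], 0]
  ]
}}

```text
time: 2.62
position: [0.5495, -0.2144, 0.2452]
orientation: [-1.956, -2.456, -0.0]
contact_force: [-0.3, -0.7, -0.3]
grip_width: 0.998
grasp_force: 0.0
```

```bash
sed -i 's/round(k,1)\]/float(round(k,1))]/' h.py
python3 - <<'E'
from plant import bot
from h import *
import pickle
s=bot.sense(); c=bot.read_camera("wrist"); print(s["position"],yawy(s),s["time"]); cv2.imwrite("pics/w1.png",c["color"]); pickle.dump((s,c),open("w1.pkl","wb"))
E
```

```text
[ 0.54945154 -0.2143692   0.24518864] 12.9275673134978 2.625
```

View pics/w1.png

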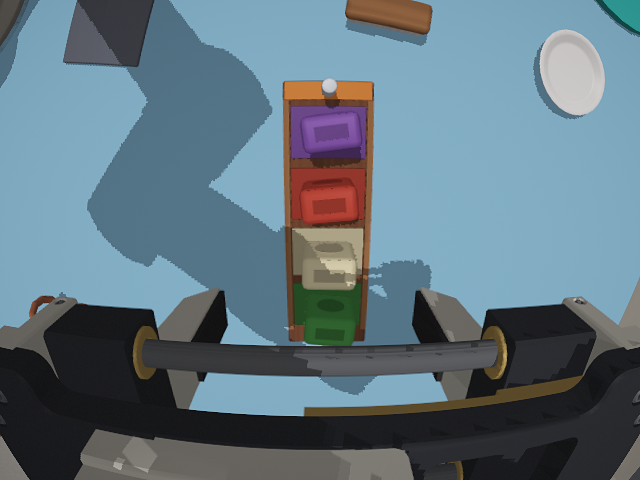

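The wrist view shows the tops, each with a dark inset rectangle: purple (331,132), red (329,205), cream (330,273) and green (331,335). I'll measure those insets for centre and yaw.

```bash
cat >> h.py <<'E'
def stamp(c,s,u,v,z=.076,hw=(24,14)):
    g=cv2.resize(cv2.cvtColor(c["color"],6)[v-hw[1]:v+hw[1]+1,u-hw[0]:u+hw[0]+1],None,fx=4,fy=4,interpolation=2)
    t,m=cv2.threshold(g,0,255,cv2.THRESH_BINARY_INV+cv2.THRESH_OTSU)
    n,l=cv2.connectedComponents(m,connectivity=4); k=l[g.shape[0]//2,g.shape[1]//2]
    ct=max(cv2.findContours((l==k).astype(np.uint8),0,1)[0],key=cv2.contourArea)[:,0]
    P=np.array([wray(c,s,u-hw[0]+(a+.5)/4-.5,v-hw[1]+(b+.5)/4-.5,z)[:2]*1000 for a,b in ct],np.float32)
    (x,y),(w,h),an=cv2.minAreaRect(P)
    if w<h: w,h,an=h,w,an+90
    return k,round(x,1),round(y,1),round(w,1),round(h,1),round((an+90)%180-90,1)
E
python3 - <<'E'
from h import *
import pickle
s,c=pickle.load(open("w1.pkl","rb"))
for n,u,v in(("p",331,132),("r",329,205),("c",330,273),("g",331,335)):
    for hw in((20,12),(24,14)): print(n,stamp(c,s,u,v,hw=hw),wray(c,s,u,v,.076)[:2])
print(wray(c,s,329,86,.054),wray(c,s,284,82,.012),wray(c,s,373,83,.012))
cv2.imwrite("pics/w1z.png",cv2.resize(c["color"][70:350,270:390],None,fx=2,fy=2,interpolation=2))
E
```

```text
p (np.int32(1), 540.8, -135.2, 28.4, 14.0, 20.1) [ 0.54048372 -0.13436819]
p (np.int32(2), 540.8, -135.2, 28.4, 14.0, 20.1) [ 0.54048372 -0.13436819]
r (np.int32(1), 553.2, -196.1, 28.5, 13.7, 17.8) [ 0.55298457 -0.19480483]
r (np.int32(2), 553.2, -196.1, 28.5, 13.7, 17.8) [ 0.55298457 -0.19480483]
c (np.int32(1), 568.4, -255.3, 37.0, 24.1, 12.9) [ 0.56827065 -0.25512675]
c (np.int32(0), 573.0, -247.3, 31.4, 14.4, 12.9) [ 0.56827065 -0.25512675]
g (np.int32(1), 582.8, -317.9, 28.2, 12.9, 8.3) [ 0.58463406 -0.3185679 ]
g (np.int32(1), 585.1, -319.0, 48.5, 33.5, 12.6) [ 0.58463406 -0.3185679 ]
[ 0.53016334 -0.09478588  0.054     ] [ 0.48596915 -0.09545298  0.012     ] [ 0.57151282 -0.07621015  0.012     ]
```

View pics/w1z.png

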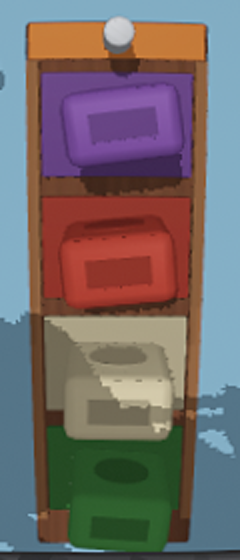

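Run:
```python
from plant import bot
from h import *
s=bot.sense()
print(rows(s,[.5408,-.1352,.150],20.1))
s["position"]=np.array([.5408,-.1352,.150]);s["orientation"]=(R.from_euler('z',20.1-90,degrees=True)*R.from_rotvec([0,np.pi,0])).as_rotvec() ; print(yawy(s))
```

```text
[[[0.026,0.003,0.032],-2.4],[[0.026,0.004,0.032],-2.4],[[0.026,0.006,0.032],-2.3]]
20.1
```

>>> {"api": "carry_out", "payload": {
  "deltas": [
    [[0.026, 0.003, 0.031], -2.4],
    [[0.026, 0.004, 0.032], -2.4],
    [[0.026, 0.006, 0.032], -2.4],
    [[0, 0, 0.03], 0],
    [[0, 0, 0.03], 0],
    [[0, 0, 0.025], 0],
    [[0, 0, 0.013], 0],
    [[0, 0, 0], 0],
    [[0, 0, 0], 0]
  ]
}}

```text
time: 3.8
position: [0.5424, -0.1361, 0.0538]
orientation: [1.798, 2.574, 0.001]
contact_force: [-0.1, -0.4, 0.6]
grip_width: 1.001
grasp_force: 0.0
```

>>> {"api": "carry_out", "payload": {
  "claw": 1,
  "deltas": [
    [[0, 0, 0], 0],
    [[0, 0, 0], 0],
    [[0, 0, 0], 0],
    [[0, 0, 0], 0],
    [[0, 0, 0], 0],
    [[0, 0, 0], 0]
  ]
}}

```text
time: 4.55
position: [0.5418, -0.1361, 0.0527]
orientation: [-1.799, -2.575, -0.0]
contact_force: [-1.4, -0.2, 0.3]
grip_width: 0.541
grasp_force: 30.0
```

Run:
```python
from plant import bot
from h import *
s=bot.sense(); s["position"]=s["position"]+[0,0,.11]
print(rows(s,[.62,.236,.175],109.6))
```

```text
[[[0.032,0.02,-0.001],-8.9],[[0.029,0.025,-0.001],-9.0],[[0.024,0.029,-0.002],-8.9],[[0.02,0.033,-0.001],-9.0],[[0.015,0.035,-0.001],-8.9],[[0.008,0.037,-0.001],-9.0],[[0.003,0.038,-0.002],-8.9],[[-0.003,0.038,-0.001],-9.0],[[-0.009,0.037,-0.001],-8.9],[[-0.014,0.035,-0.001],-9.0]]
```

>>> {"api": "carry_out", "payload": {
  "deltas": [
    [[0, 0, -0.02], 0],
    [[0, 0, -0.04], 0],
    [[0, 0, -0.05], 0],
    [[0.032, 0.02, -0.001], -8.9],
    [[0.029, 0.025, -0.001], -9],
    [[0.024, 0.029, -0.002], -8.9],
    [[0.02, 0.033, -0.001], -9],
    [[0.015, 0.035, -0.001], -8.9],
    [[0.008, 0.037, -0.001], -9],
    [[0.003, 0.038, -0.002], -8.9],
    [[-0.003, 0.038, -0.001], -9],
    [[-0.009, 0.037, -0.001], -8.9],
    [[-0.014, 0.035, -0.001], -9],
    [[0, 0, 0], 0],
    [[0, 0, 0], 0]
  ]
}}

```text
time: 6.42
position: [0.6194, 0.2356, 0.1742]
orientation: [0.533, -3.095, 0.001]
contact_force: [-0.7, 0.5, -0.5]
grip_width: 0.542
grasp_force: 30.0
```

Run:
```python
from plant import bot
from h import *
import pickle
s=bot.sense(); c=bot.read_camera("wrist"); print(s["position"],yawy(s),s["time"]); cv2.imwrite("pics/w2.png",c["color"]); pickle.dump((s,c),open("w2.pkl","wb"))
```

```text
[0.61943353 0.23561634 0.17420762] 109.55272385598796 6.425
```

View pics/w2.png

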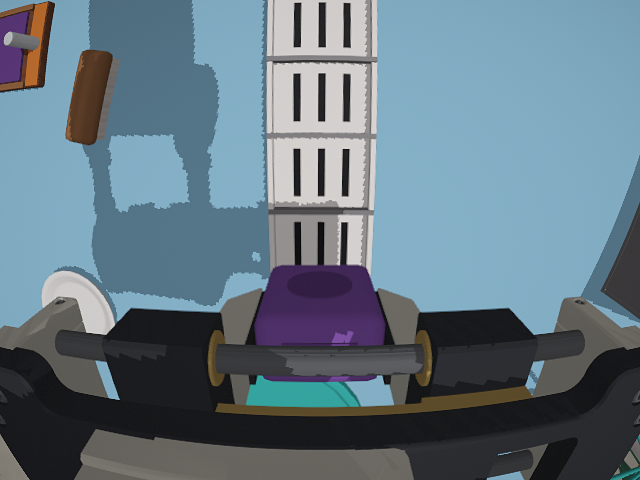

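The wrist view shows bay slots in threes: (321,25), (321,97) and (321,172). The bay below the held bar is partly hidden. I'll fit the middle slots on the floor plane.

```bash
cat > slots.py <<'E'
from h import *
def slots(c,s,u0=275,u1=368,v1=205):
    g=cv2.cvtColor(c["color"],6); m=((g<70)*255).astype(np.uint8); m[v1:]=0; m[:,:u0]=0; m[:,u1:]=0
    n,l,st,ce=cv2.connectedComponentsWithStats(m,connectivity=8); P=[]
    for i in range(1,n):
        x,y,w,h,a=st[i]
        if a>150 and h>35 and w<15 and y>0: P.append(np.r_[wray(c,s,*ce[i],.008)[:2],ce[i]])
    return np.array(P)
E
python3 - <<'E'
from slots import *
import pickle
s,c=pickle.load(open("w2.pkl","rb")); P=slots(c,s); print(P.round(4))
# group by bay
k=np.round((P[:,3]-25)/73.5).astype(int); C=np.array([P[k==i,:2].mean(0) for i in sorted(set(k))]); print(k,C,[np.linalg.norm(b-a) for a,b in zip(C,C[1:])])
d=C[0]-C[-1]; print("y axis deg",np.degrees(np.arctan2(d[1],d[0]))); y=d/np.linalg.norm(d); 
ys=np.array([.093,.031,-.031])[sorted(set(k))]; o=(C-ys[:,None]*y).mean(0); print("origin",o,[ (o+b*y).round(4) for b in(.093,.031,-.031,-.093,.135)])
E
```

```text
[[4.642000e-01 1.609000e-01 2.970403e+02 2.481540e+01]
 [4.579000e-01 1.797000e-01 3.215904e+02 2.497790e+01]
 [4.505000e-01 1.984000e-01 3.465000e+02 2.450000e+01]
 [5.225000e-01 1.812000e-01 2.965000e+02 9.700000e+01]
 [5.163000e-01 2.003000e-01 3.214152e+02 9.740830e+01]
 [5.085000e-01 2.188000e-01 3.463091e+02 9.633090e+01]
 [5.811000e-01 2.016000e-01 2.965089e+02 1.719181e+02]
 [5.740000e-01 2.202000e-01 3.206655e+02 1.712196e+02]
 [5.678000e-01 2.393000e-01 3.450208e+02 1.720242e+02]]
[0 0 0 1 1 1 2 2 2] [[0.45755896 0.17966291]
 [0.51577393 0.2000976 ]
 [0.57429595 0.22035476]] [np.float64(0.06169731173069595), np.float64(0.061928825110352276)]
y axis deg -160.7826110813306
origin [0.54514885 0.21024218] [array([0.4573, 0.1796]), array([0.5159, 0.2   ]), array([0.5744, 0.2204]), array([0.633 , 0.2409]), array([0.4177, 0.1658])]
```

Run:
```python
from plant import bot
from h import *
s=bot.sense()
print(rows(s,[.634,.2413,.100],109.2))
```

```text
[[[-0.008,0,0.037],0.2],[[-0.008,0.001,0.037],0.1]]
```

>>> {"api": "carry_out", "payload": {
  "deltas": [
    [[-0.008, 0, 0.037], 0.2],
    [[-0.008, 0.001, 0.037], 0.1],
    [[0, 0, 0.025], 0],
    [[0, 0, 0.02], 0],
    [[0, 0, 0.006], 0],
    [[0, 0, 0], 0],
    [[0, 0, 0], 0],
    [[0, 0, 0], 0]
  ]
}}

```text
time: 7.48
position: [0.635, 0.2424, 0.0508]
orientation: [-0.527, 3.095, 0.0]
contact_force: [-0.3, 1.3, -0.6]
grip_width: 0.545
grasp_force: 30.0
```

>>> {"api": "carry_out", "payload": {
  "deltas": [
    [[0.001, -0.001, 0.003], 0],
    [[0, 0, 0.002], 0],
    [[0, 0, 0], 0],
    [[0, 0, 0], 0]
  ]
}}

```text
time: 7.98
position: [0.6339, 0.2411, 0.0447]
orientation: [-0.527, 3.097, 0.0]
contact_force: [0.6, 0.3, 0.2]
grip_width: 0.54
grasp_force: 30.0
```

>>> {"api": "carry_out", "payload": {
  "claw": -1,
  "deltas": [
    [[0, 0, 0], 0],
    [[0, 0, 0], 0],
    [[0, 0, 0], 0],
    [[0, 0, 0], 0],
    [[0, 0, 0], 0],
    [[0, 0, 0], 0]
  ]
}}

```text
time: 8.72
position: [0.6339, 0.2411, 0.0447]
orientation: [-0.527, 3.097, 0.0]
contact_force: [-0.8, 0.0, 0.2]
grip_width: 1.004
grasp_force: 0.0
```

>>> {"api": "carry_out", "payload": {
  "deltas": [
    [[0, 0, -0.02], 0],
    [[0, 0, -0.05], 0],
    [[0, 0, -0.05], 0],
    [[0, 0, -0.02], 0],
    [[0, 0, 0], 0]
  ]
}}

```text
time: 9.35
position: [0.635, 0.2414, 0.1884]
orientation: [-0.526, 3.091, 0.001]
contact_force: [0.4, 0.1, -0.9]
grip_width: 0.999
grasp_force: 0.0
```

Run:
```python
from plant import bot
from h import *
s=bot.sense(); c=bot.read_camera("wrist"); t=bot.read_camera("top")
print(s["position"],yawy(s),s["time"],s["grip_width"])
a=c["color"][100:400,200:440]; b=cv2.resize(t["color"][150:345,130:260],(200,300),interpolation=2)
cv2.imwrite("pics/p1.png",np.hstack([a,b]))
print(rows(s,[.568,-.255,.235],12.9))
```

```text
[0.63496818 0.24136138 0.1883646 ] 109.31797832023986 9.35 0.9994501832032266
[[[0.021,-0.041,-0.004],8.8],[[0.014,-0.043,-0.004],8.7],[[0.008,-0.045,-0.005],8.8],[[0,-0.045,-0.004],8.8],[[-0.006,-0.045,-0.004],8.7],[[-0.014,-0.044,-0.004],8.8],[[-0.019,-0.041,-0.005],8.8],[[-0.026,-0.037,-0.004],8.7],[[-0.031,-0.034,-0.004],8.8],[[-0.036,-0.028,-0.004],8.8],[[-0.04,-0.022,-0.005],8.7]]
```

View pics/p1.png

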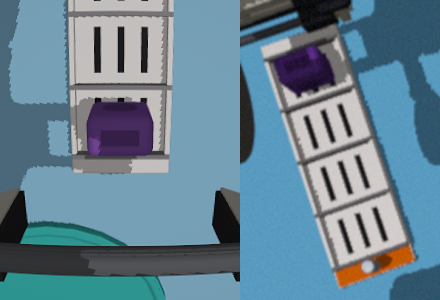

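The purple bar stands square and roughly central in the far bay, with its stamp at about (320,238). Next I'll hover over cream and re-measure.

>>> {"api": "carry_out", "payload": {
  "deltas": [
    [[0.021, -0.041, -0.004], 8.8],
    [[0.014, -0.043, -0.004], 8.7],
    [[0.008, -0.045, -0.005], 8.8],
    [[0, -0.045, -0.004], 8.8],
    [[-0.006, -0.045, -0.004], 8.7],
    [[-0.014, -0.044, -0.004], 8.8],
    [[-0.019, -0.041, -0.005], 8.8],
    [[-0.026, -0.037, -0.004], 8.7],
    [[-0.031, -0.034, -0.004], 8.8],
    [[-0.036, -0.028, -0.004], 8.8],
    [[-0.04, -0.022, -0.005], 8.7],
    [[0, 0, 0], 0],
    [[0, 0, 0], 0]
  ]
}}

```text
time: 11.08
position: [0.5668, -0.2551, 0.2303]
orientation: [-1.955, -2.456, -0.0]
contact_force: [-0.3, 0.9, 0.2]
grip_width: 0.997
grasp_force: 0.0
```

Run:
```python
from plant import bot
from h import *
import pickle
s=bot.sense(); c=bot.read_camera("wrist"); print(s["position"],yawy(s),s["time"]); pickle.dump((s,c),open("w3.pkl","wb"))
cv2.imwrite("pics/w3.png",cv2.resize(c["color"][60:360,220:420],None,fx=2,fy=2))
```

```text
[ 0.56677749 -0.25511647  0.23026923] 12.955802188539945 11.075
```

View pics/w3.png

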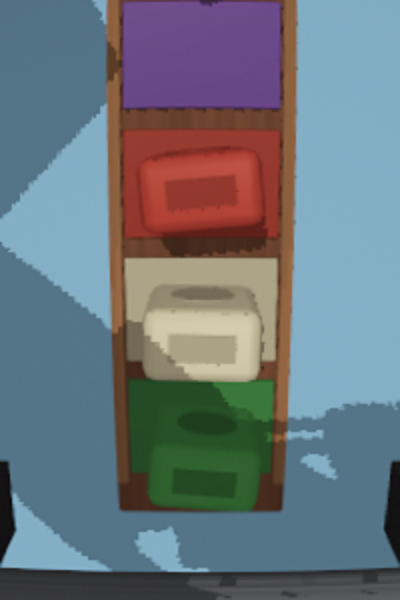

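Insets are at red (320,156), cream (321,234) and green (322,302).

Run:
```python
from h import *
import pickle
s,c=pickle.load(open("w3.pkl","rb"))
for n,u,v in(("r",320,156),("c",321,234),("g",322,302)):
    for hw in((19,11),(21,12),(23,13)): print(n,stamp(c,s,u,v,hw=hw))
# cream: stamp corners via bilateral + adaptive
print(wray(c,s,321,234,.076))
a=c["color"][215:252,288:354].copy(); g=cv2.cvtColor(a,6); g=cv2.resize(g,None,fx=4,fy=4,interpolation=2)
m=cv2.adaptiveThreshold(g,255,1,0,81,6); n,l=cv2.connectedComponents(cv2.erode(m,np.ones((3,3)))); k=l[19*4,33*4]
ct=max(cv2.findContours((l==k).astype(np.uint8),0,1)[0],key=cv2.contourArea)[:,0]
P=np.array([wray(c,s,288+x/4,215+y/4,.076)[:2]*1000 for x,y in ct],np.float32); print(k,cv2.minAreaRect(P))
```

```text
r (np.int32(1), 553.6, -196.1, 29.1, 13.5, 18.1)
r (np.int32(1), 553.6, -196.1, 29.1, 13.6, 18.0)
r (np.int32(1), 553.6, -196.1, 29.1, 13.6, 18.0)
c (np.int32(1), 567.7, -259.6, 30.3, 16.2, 13.0)
c (np.int32(1), 567.0, -260.3, 32.0, 17.1, 13.0)
c (np.int32(1), 566.3, -260.9, 33.7, 17.9, 13.0)
g (np.int32(1), 582.9, -317.7, 28.3, 12.7, 8.1)
g (np.int32(1), 582.9, -317.7, 28.3, 12.7, 8.1)
g (np.int32(1), 582.9, -317.7, 28.3, 12.7, 8.1)
[ 0.56829091 -0.25768454  0.076     ]
2 ((566.2160034179688, -257.2663269042969), (51.0170783996582, 30.544200897216797), 13.018814086914062)
```

Run:
```python
from plant import bot
from h import *
s=bot.sense(); print(rows(s,[.568,-.2577,.150],8.5))
```

```text
[[[-0.002,0,0.04],2.3],[[-0.001,0,0.041],2.2]]
```

>>> {"api": "carry_out", "payload": {
  "deltas": [
    [[-0.002, 0, 0.04], 2.3],
    [[-0.001, 0, 0.04], 2.2],
    [[0, 0, 0.04], 0],
    [[0, 0, 0.03], 0],
    [[0, 0, 0.02], 0],
    [[0, 0, 0.007], 0],
    [[0, 0, 0], 0],
    [[0, 0, 0], 0],
    [[0, 0, 0], 0]
  ]
}}

```text
time: 12.25
position: [0.5683, -0.2588, 0.0557]
orientation: [2.051, 2.377, 0.001]
contact_force: [-0.5, 0.5, 0.0]
grip_width: 1.004
grasp_force: 0.0
```

>>> {"api": "carry_out", "payload": {
  "claw": 1,
  "deltas": [
    [[0, 0, 0], 0],
    [[0, 0, 0], 0],
    [[0, 0, 0], 0],
    [[0, 0, 0], 0],
    [[0, 0, 0], 0],
    [[0, 0, 0], 0]
  ]
}}

```text
time: 13.0
position: [0.5679, -0.2586, 0.0547]
orientation: [-2.052, -2.378, -0.0]
contact_force: [-0.2, -0.7, -0.7]
grip_width: 0.551
grasp_force: 29.4
```

Run:
```python
from plant import bot
from h import *
s=bot.sense(); x=R.from_rotvec(s["orientation"]).apply([1,0,0]); e=(np.array([.568,-.2577,0])-s["position"])@x; print(s["position"],yawy(s),"along x",e)
s["position"]=s["position"]+[0,0,.1]
y=np.array([-.944,-.329,0]); p=np.array([.5159,.2,.14])-e*y; print(p,rows(s,p,109.2))
```

```text
[ 0.5678674  -0.25863822  0.0546525 ] 8.413360407318196 along x 0.0009037219091953755
[0.51675311 0.20029732 0.14      ] [[[0.042,0.002,0.001],-9.2],[[0.041,0.008,0.002],-9.1],[[0.04,0.014,0.001],-9.2],[[0.036,0.021,0.001],-9.1],[[0.033,0.026,0.002],-9.2],[[0.028,0.031,0.001],-9.2],[[0.023,0.036,0.001],-9.1],[[0.017,0.038,0.002],-9.2],[[0.01,0.04,0.001],-9.2],[[0.004,0.042,0.001],-9.1],[[-0.002,0.042,0.002],-9.2]]
```

>>> {"api": "carry_out", "payload": {
  "deltas": [
    [[0, 0, -0.02], 0],
    [[0, 0, -0.04], 0],
    [[0, 0, -0.04], 0],
    [[0.042, 0.002, 0.001], -9.2],
    [[0.041, 0.008, 0.002], -9.1],
    [[0.04, 0.014, 0.001], -9.2],
    [[0.036, 0.021, 0.001], -9.1],
    [[0.033, 0.026, 0.002], -9.2],
    [[0.028, 0.031, 0.001], -9.2],
    [[0.023, 0.036, 0.001], -9.1],
    [[0.017, 0.038, 0.002], -9.2],
    [[0.01, 0.04, 0.001], -9.2],
    [[0.004, 0.042, 0.001], -9.1],
    [[-0.002, 0.042, 0.002], -9.2],
    [[0, 0, 0.04], 0],
    [[0, 0, 0.025], 0],
    [[0, 0, 0.01], 0],
    [[0, 0, 0], 0],
    [[0, 0, 0], 0],
    [[0, 0, 0], 0]
  ]
}}

```text
time: 15.5
position: [0.517, 0.2, 0.0658]
orientation: [-0.524, 3.096, 0.0]
contact_force: [0.4, -0.9, -1.2]
grip_width: 0.552
grasp_force: 29.4
```

Run:
```python
from plant import bot
from h import *
s=bot.sense(); print(s["position"],yawy(s),rows(s,[.5167,.2003,.0472],109.2,step=.004))
```

```text
[0.51703433 0.19999115 0.06575751] 109.20307962078134 [[[0,0,0.004],0],[[0,0,0.003],0],[[0,0,0.004],0],[[0,0,0.004],0],[[0,0,0.004],0]]
```

>>> {"api": "carry_out", "payload": {
  "deltas": [
    [[0, 0, 0.006], 0],
    [[0, 0, 0.006], 0],
    [[0, 0, 0.004], 0],
    [[0, 0, 0.002], 0],
    [[0, 0, 0], 0],
    [[0, 0, 0], 0],
    [[0, 0, 0], 0]
  ]
}}

```text
time: 16.38
position: [0.5164, 0.2, 0.0467]
orientation: [-0.524, 3.097, 0.0]
contact_force: [-0.1, 0.0, -1.3]
grip_width: 0.551
grasp_force: 29.4
```

Seated height is as expected, so I'll release and retreat.

>>> {"api": "carry_out", "payload": {
  "claw": -1,
  "deltas": [
    [[0, 0, 0], 0],
    [[0, 0, 0], 0],
    [[0, 0, 0], 0],
    [[0, 0, 0], 0],
    [[0, 0, 0], 0],
    [[0, 0, -0.02], 0],
    [[0, 0, -0.05], 0],
    [[0, 0, -0.05], 0],
    [[0, 0, 0], 0],
    [[0, 0, 0], 0]
  ]
}}

```text
time: 17.62
position: [0.5159, 0.1999, 0.1661]
orientation: [0.524, -3.097, -0.0]
contact_force: [0.5, -0.6, -0.8]
grip_width: 0.998
grasp_force: 0.0
```

Run:
```python
from plant import bot
from h import *
s=bot.sense(); c=bot.read_camera("wrist")
print(s["position"],yawy(s)); cv2.imwrite("pics/p2.png",c["color"][0:420,160:480])
print(rows(s,[.5536,-.1961,.15],18))
```

```text
[0.51589917 0.19985053 0.1661449 ] 109.21784673578647
[[[0.009,-0.039,0.002],9.1],[[0.004,-0.039,0.001],9.1],[[-0.003,-0.04,0.002],9.2],[[-0.01,-0.039,0.001],9.1],[[-0.015,-0.036,0.002],9.1],[[-0.021,-0.034,0.002],9.1],[[-0.026,-0.03,0.001],9.2],[[-0.031,-0.026,0.002],9.1],[[-0.034,-0.02,0.002],9.1],[[-0.037,-0.015,0.001],9.1]]
```

View pics/p2.png

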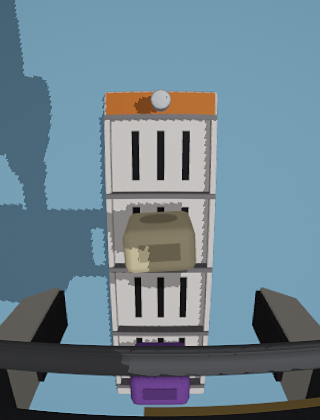

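Cream stands in the second bay from the peg at (320,240), perhaps turned by 2–3°. I'll quantify that.

Run:
```python
from plant import bot
from h import *
s=bot.sense(); c=bot.read_camera("wrist")
for hw in((21,9),(23,11),(25,12)): print(stamp(c,s,319,253,.068,hw))
print(stamp(c,s,319,393,.068,(22,9)))
cv2.imwrite("pics/p2z.png",cv2.resize(c["color"][205:280,275:365],None,fx=6,fy=6,interpolation=2))
```

```text
(np.int32(1), 515.1, 199.1, 28.9, 13.5, -69.7)
(np.int32(1), 515.5, 199.2, 29.0, 13.2, -67.0)
(np.int32(1), 515.0, 199.1, 34.5, 17.8, -70.8)
(np.int32(1), 632.6, 239.9, 28.9, 13.4, -70.1)
```

View pics/p2z.png

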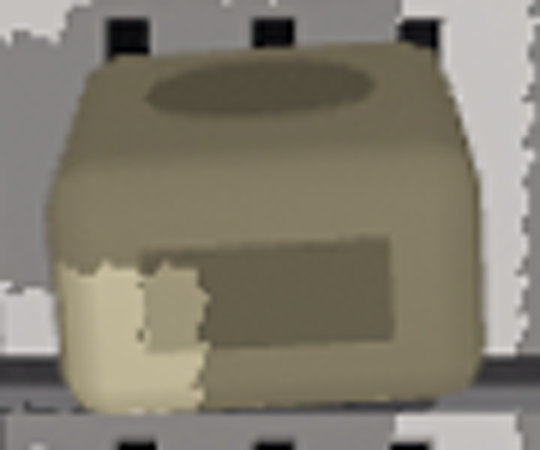

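Cream is about 3° off and within 1 mm of the middle, which is good. Now red.

>>> {"api": "carry_out", "payload": {
  "deltas": [
    [[0.009, -0.039, 0.002], 9.1],
    [[0.004, -0.039, 0.001], 9.1],
    [[-0.003, -0.04, 0.002], 9.2],
    [[-0.01, -0.039, 0.001], 9.1],
    [[-0.015, -0.036, 0.002], 9.1],
    [[-0.021, -0.034, 0.002], 9.1],
    [[-0.026, -0.03, 0.001], 9.2],
    [[-0.031, -0.026, 0.002], 9.1],
    [[-0.034, -0.02, 0.002], 9.1],
    [[-0.037, -0.015, 0.001], 9.1],
    [[0, 0, 0], 0],
    [[0, 0, 0.04], 0],
    [[0, 0, 0.025], 0],
    [[0, 0, 0], 0],
    [[0, 0, 0], 0],
    [[0, 0, 0], 0]
  ]
}}

```text
time: 19.73
position: [0.5547, -0.1964, 0.0869]
orientation: [1.844, 2.541, 0.001]
contact_force: [0.9, 0.9, 0.4]
grip_width: 1.0
grasp_force: 0.0
```

Run:
```python
from plant import bot
from h import *
s=bot.sense(); print(s["position"],yawy(s),rows(s,[.5534,-.1961,.0535],18,step=.015))
```

```text
[ 0.55471051 -0.1963748   0.08693974] 18.050223003706872 [[[0,0,0.011],0],[[0,-0.001,0.011],0],[[0.001,0,0.011],0.1]]
```

>>> {"api": "carry_out", "payload": {
  "deltas": [
    [[0, 0, 0.013], 0],
    [[0, -0.001, 0.012], 0],
    [[0.001, 0, 0.008], 0],
    [[0, 0, 0], 0],
    [[0, 0, 0], 0]
  ]
}}

```text
time: 20.35
position: [0.5529, -0.1958, 0.0528]
orientation: [1.846, 2.542, 0.0]
contact_force: [-0.3, -0.7, 0.0]
grip_width: 0.999
grasp_force: 0.0
```

>>> {"api": "carry_out", "payload": {
  "claw": 1,
  "deltas": [
    [[0, 0, 0], 0],
    [[0, 0, 0], 0],
    [[0, 0, 0], 0],
    [[0, 0, 0], 0],
    [[0, 0, 0], 0],
    [[0, 0, 0], 0]
  ]
}}

```text
time: 21.1
position: [0.5528, -0.1957, 0.0527]
orientation: [1.846, 2.542, 0.0]
contact_force: [0.2, 0.3, 1.0]
grip_width: 0.539
grasp_force: 30.0
```

```bash
cat > go.py <<'E'
import sys
from plant import bot
from h import *
bx,by,tx,ty=map(float,sys.argv[1:5]); s=bot.sense(); x=R.from_rotvec(s["orientation"]).apply([1,0,0]); e=(np.array([bx,by,0])-s["position"])@x; print(s["position"],yawy(s),"along x",e)
z=s["position"][2]-.0075; s["position"]=s["position"]+[0,0,.1]
p=np.array([tx,ty,.15])-e*np.array([-.944,-.329,0]); print(p,"place z",z,rows(s,p,109.2))
E
python3 go.py .5534 -.1961 .5744 .2204
```

```text
[ 0.55278142 -0.19568703  0.05273574] 18.016131009319952 along x -0.0005872136091608531
[0.57384567 0.22020681 0.15      ] place z 0.045235738817346924 [[[0.039,0.015,0],-9.1],[[0.036,0.021,0.001],-9.1],[[0.032,0.026,0],-9.2],[[0.028,0.031,0],-9.1],[[0.022,0.035,0],-9.1],[[0.017,0.038,0.001],-9.1],[[0.01,0.041,0],-9.1],[[0.004,0.041,0],-9.1],[[-0.003,0.042,0],-9.2],[[-0.009,0.04,0.001],-9.1]]
```

>>> {"api": "carry_out", "payload": {
  "deltas": [
    [[0, 0, -0.02], 0],
    [[0, 0, -0.04], 0],
    [[0, 0, -0.04], 0],
    [[0.039, 0.015, 0], -9.1],
    [[0.036, 0.021, 0.001], -9.1],
    [[0.032, 0.026, 0], -9.2],
    [[0.028, 0.031, 0], -9.1],
    [[0.022, 0.035, 0], -9.1],
    [[0.017, 0.038, 0.001], -9.1],
    [[0.01, 0.041, 0], -9.1],
    [[0.004, 0.041, 0], -9.1],
    [[-0.003, 0.042, 0], -9.2],
    [[-0.009, 0.04, 0.001], -9.1],
    [[0, 0, 0], 0],
    [[0, 0, 0], 0],
    [[0, 0, 0.04], 0],
    [[0, 0, 0.025], 0],
    [[0, 0, 0.01], 0],
    [[0, 0, 0], 0],
    [[0, 0, 0], 0]
  ]
}}

```text
time: 23.6
position: [0.5747, 0.2195, 0.076]
orientation: [-0.523, 3.095, 0.0]
contact_force: [-0.0, -0.1, -1.2]
grip_width: 0.54
grasp_force: 30.0
```

Run:
```python
from plant import bot
from h import *
s=bot.sense(); print(s["position"],yawy(s),rows(s,[.5738,.2202,.0458],109.2,step=.006))
```

```text
[0.57470939 0.21953699 0.07602182] 109.1789635402211 [[[0,0,0.005],0],[[0,0,0.005],0],[[0,0,0.005],0],[[0,0.001,0.005],0],[[0.001,0,0.005],0],[[0,0,0.005],0]]
```

>>> {"api": "carry_out", "payload": {
  "deltas": [
    [[0, 0, 0.01], 0],
    [[0, 0.001, 0.008], 0],
    [[0.001, 0, 0.006], 0],
    [[0, 0, 0.004], 0],
    [[0, 0, 0.001], 0],
    [[0, 0, 0], 0],
    [[0, 0, 0], 0],
    [[0, 0, 0], 0]
  ]
}}

```text
time: 24.6
position: [0.5727, 0.2203, 0.0459]
orientation: [-0.524, 3.097, 0.0]
contact_force: [1.1, -0.4, -1.9]
grip_width: 0.542
grasp_force: 30.0
```

>>> {"api": "carry_out", "payload": {
  "claw": -1,
  "deltas": [
    [[0, 0, 0], 0],
    [[0, 0, 0], 0],
    [[0, 0, 0], 0],
    [[0, 0, 0], 0],
    [[0, 0, 0], 0],
    [[0, 0, -0.02], 0],
    [[0, 0, -0.05], 0],
    [[0, 0, -0.05], 0],
    [[0, 0, 0], 0],
    [[0, 0, 0], 0]
  ]
}}

```text
time: 25.85
position: [0.5722, 0.2202, 0.1653]
orientation: [0.524, -3.097, -0.0]
contact_force: [-0.3, 1.1, -0.2]
grip_width: 1.003
grasp_force: 0.0
```

Run:
```python
from plant import bot
from h import *
s=bot.sense(); print(s["position"],yawy(s)); print(rows(s,[.5829,-.3177,.16],8.1))
```

```text
[0.5721541  0.22019285 0.16525355] 109.2153813066342
[[[0.015,-0.046,0],9.2],[[0.008,-0.049,0.001],9.2],[[-0.001,-0.049,0],9.2],[[-0.008,-0.048,0.001],9.2],[[-0.015,-0.046,0],9.2],[[-0.023,-0.044,0.001],9.2],[[-0.03,-0.038,0],9.1],[[-0.035,-0.034,0.001],9.2],[[-0.04,-0.028,0],9.2],[[-0.045,-0.021,0.001],9.2],[[-0.047,-0.014,0],9.2]]
```

>>> {"api": "carry_out", "payload": {
  "deltas": [
    [[0.015, -0.046, 0], 9.2],
    [[0.008, -0.049, 0.001], 9.2],
    [[-0.001, -0.049, 0], 9.2],
    [[-0.008, -0.048, 0.001], 9.2],
    [[-0.015, -0.046, 0], 9.2],
    [[-0.023, -0.044, 0.001], 9.2],
    [[-0.03, -0.038, 0], 9.1],
    [[-0.035, -0.034, 0.001], 9.2],
    [[-0.04, -0.028, 0], 9.2],
    [[-0.045, -0.021, 0.001], 9.2],
    [[-0.047, -0.014, 0], 9.2],
    [[0, 0, 0], 0],
    [[0, 0, 0], 0]
  ]
}}

```text
time: 27.48
position: [0.5823, -0.3173, 0.1588]
orientation: [-2.055, -2.371, -0.0]
contact_force: [0.0, 0.2, 0.7]
grip_width: 1.0
grasp_force: 0.0
```

Run:
```python
from plant import bot
from h import *
s=bot.sense(); c=bot.read_camera("wrist"); print(s["position"],yawy(s),rows(s,[.5829,-.3177,.0535],8.1,step=.025))
import numpy as np
# expected stamp pixel: search around centre column
for v in (225,232,240,248,255): print(v,wray(c,s,320,v,.076)[:2],stamp(c,s,320,v,.076,(22,12)))
```

```text
[ 0.58233944 -0.31725793  0.1588098 ] 8.161524862669458 [[[0,0,0.021],0],[[0,0,0.021],0],[[0,0,0.021],0],[[0,0,0.021],0],[[-0.001,0,0.021],0.1]]
225 [ 0.5790158  -0.29354317] (np.int32(1), 579.3, -292.9, 25.0, 7.3, 3.6)
232 [ 0.5796612  -0.29801791] (np.int32(1), 579.6, -298.1, 28.2, 16.1, 8.2)
240 [ 0.58040752 -0.30319168] (np.int32(0), 583.4, -306.0, 23.4, 10.1, 8.2)
248 [ 0.58116399 -0.30843504] (np.int32(0), 583.4, -306.1, 23.4, 10.6, 8.2)
255 [ 0.58183494 -0.31308506] (np.int32(1), 579.2, -313.6, 23.5, 16.8, 8.3)
```

>>> {"api": "carry_out", "payload": {
  "deltas": [
    [[0, 0, 0.025], 0],
    [[0, 0, 0.03], 0],
    [[0, 0, 0.025], 0],
    [[-0.001, 0, 0.018], 0],
    [[0, 0, 0.007], 0],
    [[0, 0, 0], 0],
    [[0, 0, 0], 0],
    [[0, 0, 0], 0]
  ]
}}

```text
time: 28.52
position: [0.5836, -0.3193, 0.0566]
orientation: [2.058, 2.372, 0.0]
contact_force: [-0.2, 0.1, 0.3]
grip_width: 1.001
grasp_force: 0.0
```

>>> {"api": "carry_out", "payload": {
  "claw": 1,
  "deltas": [
    [[0, 0, 0], 0],
    [[0, 0, 0], 0],
    [[0, 0, 0], 0],
    [[0, 0, 0], 0],
    [[0, 0, 0], 0],
    [[0, 0, 0], 0]
  ]
}}

```text
time: 29.28
position: [0.5832, -0.319, 0.0556]
orientation: [-2.059, -2.373, -0.0]
contact_force: [0.6, 0.7, 0.3]
grip_width: 0.547
grasp_force: 30.0
```

```bash
python3 go.py .5829 -.3177 .4573 .1796
```

```text
[ 0.5831712  -0.31902729  0.0556385 ] 8.115791927893415 along x 0.001345193563486717
[0.45856986 0.18004257 0.15      ] place z 0.04813850169265475 [[[0.047,-0.005,0.001],-9.2],[[0.046,0.003,0],-9.2],[[0.046,0.01,0.001],-9.2],[[0.043,0.017,0],-9.2],[[0.04,0.024,0.001],-9.1],[[0.036,0.03,0],-9.2],[[0.031,0.036,0.001],-9.2],[[0.024,0.04,0],-9.2],[[0.018,0.043,0.001],-9.2],[[0.011,0.045,0],-9.2],[[0.003,0.047,0.001],-9.2]]
```

>>> {"api": "carry_out", "payload": {
  "deltas": [
    [[0, 0, -0.02], 0],
    [[0, 0, -0.04], 0],
    [[0, 0, -0.04], 0],
    [[0.047, -0.005, 0.001], -9.2],
    [[0.046, 0.003, 0], -9.2],
    [[0.046, 0.01, 0.001], -9.2],
    [[0.043, 0.017, 0], -9.2],
    [[0.04, 0.024, 0.001], -9.1],
    [[0.036, 0.03, 0], -9.2],
    [[0.031, 0.036, 0.001], -9.2],
    [[0.024, 0.04, 0], -9.2],
    [[0.018, 0.043, 0.001], -9.2],
    [[0.011, 0.045, 0], -9.2],
    [[0.003, 0.047, 0.001], -9.2],
    [[0, 0, 0], 0],
    [[0, 0, 0], 0],
    [[0, 0, 0.04], 0],
    [[0, 0, 0.025], 0],
    [[0, 0, 0], 0],
    [[0, 0, 0], 0]
  ]
}}

```text
time: 31.78
position: [0.4595, 0.1794, 0.0856]
orientation: [-0.521, 3.097, 0.0]
contact_force: [1.5, 0.5, -0.4]
grip_width: 0.542
grasp_force: 30.0
```

Run:
```python
from plant import bot
from h import *
s=bot.sense(); print(s["position"],yawy(s),rows(s,[.4586,.18,.0487],109.2,step=.006))
```

```text
[0.45952652 0.17940393 0.08559772] 109.11688876585116 [[[0,0,0.005],0],[[0,0,0.006],0],[[0,0,0.005],0],[[0,0,0.005],0],[[0,0.001,0.005],-0.1],[[0.001,0,0.006],0],[[0,0,0.005],0]]
```

>>> {"api": "carry_out", "payload": {
  "deltas": [
    [[0, 0, 0.012], 0],
    [[0, 0.001, 0.01], 0],
    [[0.001, 0, 0.008], 0],
    [[0, 0, 0.004], 0],
    [[0, 0, 0.002], 0],
    [[0, 0, 0], 0],
    [[0, 0, 0], 0],
    [[0, 0, 0], 0]
  ]
}}

```text
time: 32.78
position: [0.4574, 0.1807, 0.0489]
orientation: [-0.524, 3.097, 0.0]
contact_force: [0.5, -0.2, 0.3]
grip_width: 0.544
grasp_force: 30.0
```

>>> {"api": "carry_out", "payload": {
  "deltas": [
    [[0, 0, 0.0005], 0],
    [[0, 0, 0], 0]
  ]
}}

```text
time: 33.02
position: [0.4573, 0.1806, 0.0483]
orientation: [-0.524, 3.097, 0.0]
contact_force: [-0.5, 0.3, -1.0]
grip_width: 0.54
grasp_force: 30.0
```

>>> {"api": "carry_out", "payload": {
  "claw": -1,
  "deltas": [
    [[0, 0, 0], 0],
    [[0, 0, 0], 0],
    [[0, 0, 0], 0],
    [[0, 0, 0], 0],
    [[0, 0, 0], 0],
    [[0, 0, -0.02], 0],
    [[0, 0, -0.05], 0],
    [[0, 0, -0.05], 0],
    [[0.01, 0, -0.03], 0],
    [[0.01, 0, -0.02], 0],
    [[0, 0, 0], 0],
    [[0, 0, 0], 0]
  ]
}}

```text
time: 34.52
position: [0.4383, 0.174, 0.2174]
orientation: [0.524, -3.097, -0.0]
contact_force: [0.5, 0.1, -0.6]
grip_width: 1.001
grasp_force: 0.0
```

Run:
```python
from plant import bot
from h import *
s=bot.sense(); print(s["position"],yawy(s)); print(rows(s,[.65,.247,.26],109.2))
```

```text
[0.43829934 0.17402674 0.21740469] 109.21151813784778
[[[-0.045,0,-0.009],0],[[-0.045,0,-0.008],0],[[-0.044,0,-0.009],0],[[-0.045,-0.001,-0.008],0],[[-0.045,0,-0.009],0]]
```

>>> {"api": "carry_out", "payload": {
  "deltas": [
    [[-0.04, 0, -0.01], 0],
    [[-0.045, 0, -0.01], 0],
    [[-0.045, 0, -0.01], 0],
    [[-0.03, 0, -0.01], 0],
    [[-0.01, 0, 0], 0],
    [[0, 0, 0], 0],
    [[0, 0, 0], 0]
  ]
}}

```text
time: 35.4
position: [0.5979, 0.2297, 0.2575]
orientation: [0.524, -3.096, 0.0]
contact_force: [0.7, -0.3, -0.7]
grip_width: 0.999
grasp_force: 0.0
```

Run:
```python
from plant import bot
from h import *
import pickle
s=bot.sense(); c=bot.read_camera("wrist"); pickle.dump((s,c),open("w4.pkl","wb")); print(s["position"])
cv2.imwrite("pics/f.png",cv2.resize(c["color"][50:350,230:410],None,fx=2,fy=2,interpolation=2))
```

```text
[0.59793245 0.22972753 0.25751206]
```

View pics/f.png

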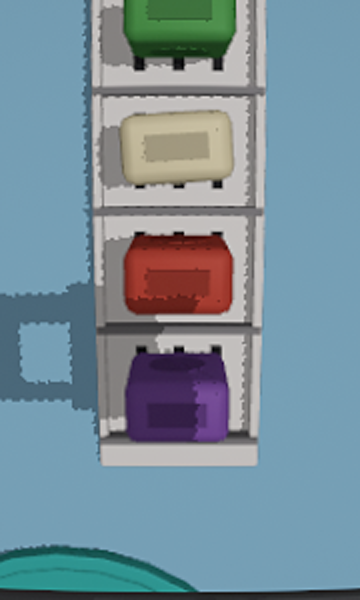

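All four stand upright in the right order: green, cream, red, purple from the peg. Their stamps are at (320,54), (319,123), (319,191) and (317,257). I'll measure them for a final check.

Run:
```python
from h import *
import pickle
s,c=pickle.load(open("w4.pkl","rb")); y=np.array([np.cos(np.radians(199.2)),np.sin(np.radians(199.2))]); x=np.array([y[1],-y[0]]); o=np.array([545.1,210.2])
for n,u,v in(("g",320,54),("c",319,123),("r",319,191),("p",317,257)):
    for hw in ((21,11),(20,9)):
        k=stamp(c,s,u,v,.068,hw); d=np.array(k[1:3])-o; print(n,k[3:],"rack x,y",(d@x).round(1),(d@y).round(1))
```

```text
g (29.6, 14.1, -70.0) rack x,y -0.1 95.2
g (29.6, 13.9, -70.0) rack x,y -0.2 95.0
c (29.2, 12.6, -67.5) rack x,y -1.1 31.7
c (29.2, 12.6, -67.5) rack x,y -1.1 31.7
r (33.1, 17.4, -71.4) rack x,y -2.3 -30.6
r (32.2, 15.6, -71.4) rack x,y -1.8 -29.8
p (34.9, 22.9, -70.8) rack x,y -4.4 -91.8
p (31.5, 18.8, -70.7) rack x,y -5.1 -91.7
```

```bash
python3 -c "
from plant import bot
print(bot.hand_in())"
```

```text
the job is handed in; nothing more can be done
None
```

All four bars stand released in the white rack in reverse order (from the peg: green, cream, red, purple), each within about 3 mm of its bay's middle and 4° of square (purple's centre estimated from its placing, as a shadow spoiled its last reading), and the job was handed in at about 35 s.

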